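# Check a grinder shaft for runout

### The job

Check the grinder shaft that has the turning arm for runout: press its indicator down until the slide is at or nearly at its stop, so that the sprung plunger sits on the thick middle of the shaft. Then, with the indicator left down, swing the turning arm over the top to its other rest, and let go. Leave the other indicator stand, which holds a plain bar without an arm, alone.

Things in the scene. Friction and masses are not known exactly. Their poses are not given: they have to be found in the camera images.
- press_pad (a point): Black press pad, 32 mm across, on top of the dial indicator to use; centre of its top face, 238 mm above the table with the slide up, 200 mm with it on its stop. Dial (56 mm, facing the stand's +x) and plunger hang straight below. Its 18 mm column stands 85 mm from the pad towards the stand's -x, top 215 mm above the table. Pressing takes 5 to 9 N; it stays where left.
- slide (a joint): Vertical slide of that indicator, in m: 0 fully up, 0.038 down on its stop. It starts at 0 to 0.010. The plunger meets the shaft at about 0.027.
- plunger (a joint): How far that indicator's sprung plunger is pushed in, in m: 0 when it hangs free, about 0.011 with the slide on its stop (spring under 2 N), moving about 1.5 mm as the shaft turns.
- shaft (a joint): Shaft's angle in its two V-blocks (rad): 0 with the turning arm leaning 60 degrees from upright towards the stand's -x, 1.047 upright, 2.094 leaning 60 degrees towards +x on its other rest; it cannot pass 0 or 2.094. Starts at 0 to 0.35; turns with light friction (1 to 2 N at the peg) and stays where left. Stirrup clamps keep it in place.
- turn_peg (a point): Steel peg at the end of the turning arm, the handle to swing it by: 12 mm thick, 52 mm long, parallel to the shaft. The point is on its centre line, 28 mm from the arm's bar and 24 mm from its free end; it runs on a circle of 60 mm radius about swing_centre. Free space beside it and 50 mm below.
- swing_centre (a point): Fixed point on the shaft's axis, 65 mm above the table, in the plane in which the peg's point swings. Its axes are the stand's: z up, y along the shaft towards the peg end, x level, the way the arm swings over. It lies 112 mm along y from the spot below the press pad. The stand (base 190 by 190 by 20 mm) is fixed to the table.
- other_pad (a point): Centre of the top of the same kind of press pad on the other, like stand, whose V-blocks hold a plain bar of even thickness with no turning arm. To be left alone.

How it is judged (in metres and radians):
On the way, in this order (a step that is already met when the one before it is completed fails the run):
1. the plunger is pressed in on the shaft by the lowered slide, before the shaft is turned (value of joint slide above 0.028 m and value of joint plunger above 0.0015 m and value of joint shaft below 0.7 rad), for 0.2 s.
2. the turning arm is swung over to its other rest with the plunger on the shaft (value of joint shaft above 1.85 rad and value of joint slide above 0.028 m and value of joint plunger above 0.0015 m), for 0.2 s.
At the end, for the whole second after the job is handed in: The slide is down within 10 mm of its stop with the plunger on the shaft and pushed in at least 1.5 mm, and the turning arm lies still within 14 degrees (0.244 rad) of its other rest (all of step 2 and velocity of joint shaft between -0.1 and 0.1 rad/s); the robot touches nothing.
It fails at once if the shaft is turned past 0.7 rad while the plunger is not on it (value of joint shaft above 0.7 rad and value of joint plunger below 0.0005 m).
It fails at once if the indicator of the other stand is moved by more than 6 mm (distance of other_pad from where it was at the start of the episode above 0.006 m).
It also fails if it takes over 46 s, if anything falls off the work surface, if the arm or the gripper's body presses on something with over 40 N, if the wrist force passes 120 N, or if a joint passes its speed limit or range.

### The arm

A 6-joint arm with a two-finger parallel gripper is mounted at the origin on the work surface. World frame = base frame: x ahead of the robot, y to its left, z up, the work surface at z = 0. Lengths are in mm, angles in rad, forces in N, time in s.
With the tool pointing down it reaches from about 300 to 775 mm from the base axis. Payload 14.6 kg.
Tool frame: the origin (TCP) lies between the finger pads; the fingertips stand 8 mm ahead of it and the grasp point (between the pads) lies 11 mm behind it; z points along the fingers, y is the direction in which the jaws open and shut (so a half turn about z gives the same grasp; the last joint's range is limited). The gripper opens to 94 mm and grips with 3 to 60 N. Pads are 16 mm wide; open, the fingers measure 119 mm over their backs; the gripper's body (75 mm by 177 mm) begins 78 mm behind the grasp point.
Start: joints at [1.047, 0.3, 1.521, -0, 1.321, -0.067], TCP at [242.589, 493.599, 213.446] pointing down, gripper open.
Joint ranges: [-3.03, 3.03], [-0.79, 2.21], [0.23, 2.52], [-1.04, 4.18], [0, 3.07], [-2.55, 2.55]. Speed limits (rad/s): [2.22, 2.22, 2.57, 3.14, 3.14, 3.14].

### API

Orientations are given as [roll, pitch, yaw] about the fixed x, y, z axes, in that order (R = Rz(yaw) Ry(pitch) Rx(roll)).
In Python, from cell import manip gives the robot as it stands. The module is installed in compiled form; this text tells all that it offers.
- The arm moves only by the tool send_rows, never from a script. Its argument "series" is a list that holds one entry, the list of rows, each a list of 5 numbers: the opening, from 0 (shut) to 1 (fully open), then the shift along the tool's x, y, z in mm, then the turn about the tool's z in degrees. In form: [[[gripper, dx, dy, dz, roll], ...]]. A call has 1 to 10 rows; each row is the pose to reach, as a shift and turn from the pose commanded when the call began, along the tool's axes at that moment; what a row does not reach only later rows make up. A row lasts 1/10 s, in which the tool goes at most 50 mm and 8.59 degrees, less where a joint would pass 70% of its speed; a pose out of reach is approached as far as the arm can. A call with a gripper value outside its range is refused whole. The fingers move at their own pace and stop on an object; "newtons" is the grip in N (left out, the last holds). Time passes only in rows, so rows that repeat a pose let the fingers close. It gives the time, the measured TCP pose, the force and the opening at its end, in the units of the state.
- manip.read_state(): the state, without advancing time (a new reading comes with each control period).
- manip.camera(name): name is "scene" or "top" or "wrist"; returns a dict with "img" (480x640x3 uint8, red, green, blue), "vfov" (degrees; the focal length in pixels is half the picture's height over the tangent of half this angle, whatever the lens; pixels are square), "cx", "cy" (the principal point, pixels), "dist" ([k1, k2, p1, p2, k3] as OpenCV has them; the pictures are not rectified), "pose" (4x4, takes a point from camera to world coordinates); the wrist camera has in their place "T_tool_cam" (4x4, takes a point from camera to tool coordinates, whose origin is the TCP and whose axes are the flange's). Camera axes: x right, y down, z forward; pixel columns grow to the right and rows downward; lengths in mm; the calibration is good to about 2 mm. A picture is of the moment at which its call begins: read the wrist's pose just before it. There is no depth.
- manip.sign_off(): hands the job in, once; it reports no verdict.
Trained networks look in a picture, given as the dict that the camera call returned (one of the last four; its "shot" number tells which), for a name from the list of things; names that differ only in an ending like _2 or _b are one class to them, and where a whole thing is asked for, a point or a joint stands for the part that bears it (a point fixed in the world has none). Each returns a list of dicts, best first, with "conf" (0 to 1); they miss things now and then, are a little off and sometimes report something else, mostly with a low value. They report only what shows in the picture. A call takes as long as a camera call.
- manip.find_in(target, picture): "rect" ([left, top, width, height] in pixels, round what is visible of it).
- manip.silhouettes(target, picture): "pixels" (480x640 bool, what is visible of it) and "rect" ([left, top, width, height] in pixels, round what is visible of it).
The state is a dict: "clock": time; "joints": joint angles; "qd": joint speeds; "effort": joint torques, N m; "eef_pos": TCP position; "eef_rot": TCP orientation; "wrist_force": force on the tool from outside, world axes, zero at the start; "moment": the same for the moment, N m; "finger_gap": finger opening in mm.
Only numpy, scipy, OpenCV 4.12 (cv2) and the standard library are available. Lean on these libraries where they do the work, as an engineer would, in place of code of your own. Each camera call takes 0.05 s, during which the arm holds its last target. There are 200 camera calls.

## Working session

There is one attempt and no reset: what is moved stays moved. The work goes in short steps, Python scripts to look and compute and a tool call to move; the robot and the scene stay as the last step left them, time stands still between calls to the robot, and variables do not carry over. Pictures are saved under pics/ and viewed, about 8 in all and at most 12, crops included, and the job is handed in when it is done.

Besides the shell and the picture viewer there is one more tool, called after "Request:" as name([rows], argument=value, ...), one row to a line, values as JSON. send_rows: Moves the arm, as the interface text tells. Its arguments: {"type":"object","properties":{"series":{"type":"array"},"newtons":{"type":"number"}},"required":["series"]}

```bash
mkdir -p pics; cat > h.py <<'E'
import numpy as np, cv2
from cell import manip
from scipy.spatial.transform import Rotation as R
def K(c):
    f=240/np.tan(np.radians(c["vfov"])/2); return np.array([[f,0,c["cx"]],[0,f,c["cy"]],[0,0,1.]])
def pose(c,s=None):
    if "pose" in c: return np.array(c["pose"])
    T=np.eye(4);T[:3,:3]=R.from_euler("xyz",s["eef_rot"]).as_matrix();T[:3,3]=s["eef_pos"]
    return T@np.array(c["T_tool_cam"])
def ray(c,uv,P):
    p=cv2.undistortPoints(np.array([[uv]],float),K(c),np.array(c["dist"],float))[0,0]
    return P[:3,3],P[:3,:3]@np.array([p[0],p[1],1])
def atz(c,uv,P,z):
    o,d=ray(c,uv,P); return o+d*(z-o[2])/d[2]
def proj(c,X,P):
    Q=np.linalg.inv(P); return cv2.projectPoints(np.array(X,float).reshape(-1,3),cv2.Rodrigues(Q[:3,:3])[0],Q[:3,3],K(c),np.array(c["dist"],float))[0][:,0]
def save(c,n): cv2.imwrite("pics/"+n,c["img"][:,:,::-1])
E
python3 - <<'E'
from h import *
s=manip.read_state();print(s)
for n in("scene","top"):
    c=manip.camera(n);save(c,n+".png");P=pose(c);print(n,P.round(2).tolist(),c["vfov"])
    for t,z in(("press_pad",233),("turn_peg",100),("other_pad",233)):
        for d in manip.find_in(t,c)[:3]:
            r=d["rect"];print(t,d["conf"],r,atz(c,(r[0]+r[2]/2,r[1]+r[3]/2),P,z).round())
E
```

```text
{'clock': 0.0, 'joints': array([ 1.04739000e+00,  3.00472016e-01,  1.52157440e+00, -8.25662447e-06,
        1.32070219e+00, -6.66030199e-02]), 'qd': array([ 1.89571548e-03,  8.63284916e-04, -6.79193182e-05,  7.35797782e-04,
        1.58363933e-04,  7.58512914e-04]), 'effort': array([-2.91889650e-03, -5.31791174e+01, -3.52748716e+01,  7.07380241e-02,
        2.42361089e-02, -1.15462803e-04]), 'eef_pos': array([242.47462207, 493.3852933 , 212.88864818]), 'eef_rot': array([-3.14043872e+00, -6.89540162e-05,  2.68479136e+00]), 'wrist_force': array([-1.02231909, -0.19367404, -0.45647019]), 'moment': array([ 0.0172704 , -0.00351536, -0.03629761]), 'finger_gap': 93.9684078830335}
scene [[0.39, 0.62, -0.68, 1198.3], [0.92, -0.26, 0.29, -306.05], [-0.0, -0.74, -0.67, 880.61], [0.0, 0.0, 0.0, 1.0]] 42.9235294029552
press_pad 0.95 [181.9, 247.3, 36.7, 76.4] [ 546. -226.  233.]
turn_peg 0.8 [152.2, 291.9, 128.7, 64.7] [ 512. -208.  100.]
other_pad 0.57 [347.9, 210.8, 56.2, 66.7] [566.  55. 233.]
top [[-0.02, -0.97, 0.24, 291.72], [-1.0, 0.02, -0.0, -7.82], [-0.0, -0.24, -0.97, 1080.67], [0.0, 0.0, 0.0, 1.0]] 45.05398749375009
press_pad 0.87 [422.5, 219.2, 36.8, 78.7] [ 467. -208.  233.]
turn_peg 0.73 [350.6, 239.4, 133.8, 32.5] [ 500. -198.  100.]
other_pad 0.64 [222.0, 211.1, 47.5, 82.6] [483.  86. 233.]
```

View pics/scene.png

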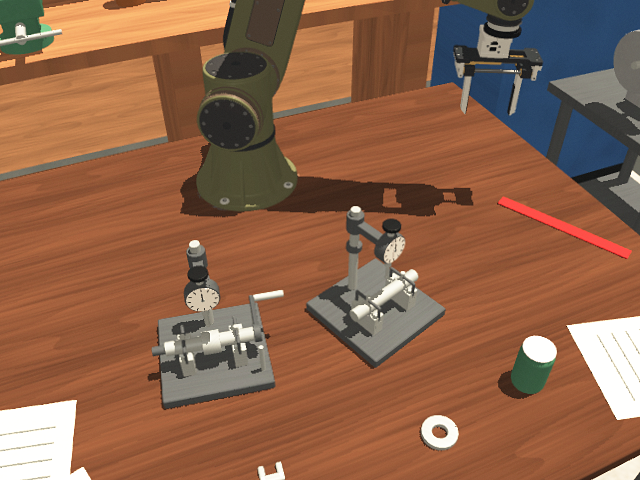

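View pics/top.png

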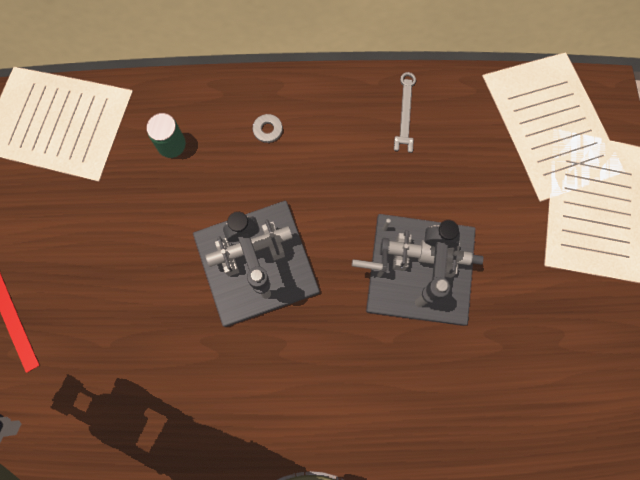

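The target is the right-hand stand in the top view: pad at (449,230), column top at (442,286), peg from (353,264) to (382,267). In the scene view its pad is at (198,272) and its peg's free end at (283,294). I'll fit the stand's pose from these.

```bash
cat > fit.py <<'E'
from h import *
from scipy.optimize import least_squares
def pts(p):
    x,y,yaw,sl,a=p; M=np.array([[np.cos(yaw),-np.sin(yaw),0],[np.sin(yaw),np.cos(yaw),0],[0,0,1]])
    o=np.array([x,y,0]); b=a-np.pi/3
    w=lambda v:o+M@np.array(v,float)
    return dict(pad=w([0,0,238-1000*sl]),col=w([-85,0,215]),
      tip=w([60*np.sin(b),112+24,65+60*np.cos(b)]),root=w([60*np.sin(b),112-26,65+60*np.cos(b)]),
      peg=w([60*np.sin(b),112,65+60*np.cos(b)]),swing=w([0,112,65]))
E
python3 - <<'E'
from fit import *
cs={n:manip.camera(n) for n in("scene","top")}
ob=[("top","pad",449,229),("top","col",442,286),("top","tip",353,264),("scene","pad",198,272),("scene","col",195,244),("scene","tip",283,294),("scene","root",254,298)]
def f(p):
    q=pts(p); return np.ravel([proj(cs[n],q[k],pose(cs[n]))[0]-(u,v) for n,k,u,v in ob])
r=least_squares(f,[480,-215,-.1,.005,.2]);print(r.x,f(r.x).round(1))
for k,v in pts(r.x).items():print(k,v.round(1))
for n in cs:
    c=cs[n];x0,y0,w0,w1=(160,225,140,190) if n=="scene" and 0 else ((140,220,160,200) if n=="scene" else (340,200,150,130))
    im=c["img"].copy()[y0:y0+w1,x0:x0+w0,::-1];im=cv2.resize(im,None,fx=2.5,fy=2.5,interpolation=cv2.INTER_CUBIC)
    for k,v in pts(r.x).items():
        u=(proj(c,v,pose(c))[0]-(x0,y0)+.5)*2.5;cv2.circle(im,(int(u[0]),int(u[1])),3,(0,0,255),1)
    cs[n]=im
h=500;I=np.zeros((h,800,3),np.uint8)
a,b=cs["scene"],cs["top"];I[:a.shape[0],:a.shape[1]]=a;I[:b.shape[0],a.shape[1]:a.shape[1]+b.shape[1]]=b
cv2.imwrite("pics/fit.png",I)
E
```

```text
[ 5.13195132e+02 -2.23585722e+02 -1.70114890e-01  7.99697922e-03
  1.18463906e-01] [-0.5  0.1 -0.8 -1.1 -1.8 -0.3 -1.4  0.1 -1.3 -0.7 -0.8 -0.5  0.   0.2]
pad [ 513.2 -223.6  230. ]
col [ 429.4 -209.2  215. ]
tip [488.9 -81.4 100.9]
root [ 480.4 -130.7  100.9]
peg [ 484.8 -105.1  100.9]
swing [ 532.2 -113.2   65. ]
```

View pics/fit.png

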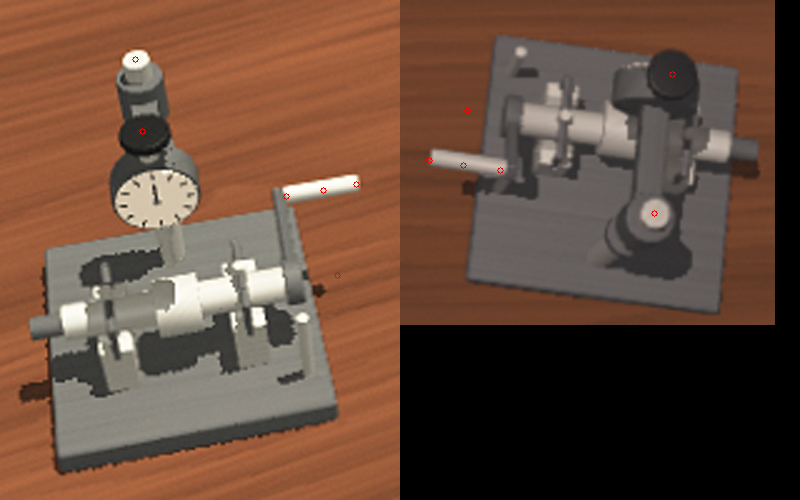

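The fit agrees to within 2 px. Pad at (513,-224), slide about 8 mm, stand yaw -0.17, shaft about 0.12. I'll raise the tool and travel with the fingers shut.

Request:
send_rows([
  [[0,0,0,-50,0],[0,0,0,-100,0],[0,0,0,-140,0],[0,-37,-35,-140,0],[0,-75,-70,-140,0],[0,-112,-105,-140,0],[0,-149,-140,-140,0],[0,-186,-175,-140,0],[0,-224,-210,-140,0],[0,-261,-245,-140,0]],
])

```text
clock: 1.5
eef_pos: [366.1, 164.2, 353.7]
eef_rot: [3.141, 0.001, 2.685]
wrist_force: [1.3, 1.3, 0.2]
finger_gap: 17.3
```

Request:
send_rows([
  [[0,-37,-35,0,8],[0,-75,-70,0,16],[0,-112,-105,0,24],[0,-149,-140,0,32],[0,-186,-175,0,40],[0,-224,-210,0,48],[0,-261,-245,0,56],[0,-298,-279,0,64],[0,-298,-279,0,72],[0,-298,-279,0,73.6]],
])

```text
clock: 2.5
eef_pos: [510.4, -217.1, 352.5]
eef_rot: [-3.14, -0.0, 1.395]
wrist_force: [-0.7, 0.2, 0.6]
finger_gap: 0.1
```

```bash
python3 - <<'E'
from h import *
s=manip.read_state();c=manip.camera("wrist");save(c,"w1.png");P=pose(c,s)
print(s["clock"],s["eef_pos"],s["eef_rot"],s["wrist_force"],s["joints"],s["finger_gap"])
for t,z in(("press_pad",225),("turn_peg",100)):
    for d in manip.find_in(t,c)[:3]:
        r=d["rect"];print(t,d["conf"],r,atz(c,(r[0]+r[2]/2,r[1]+r[3]/2),P,z).round(1))
from fit import *
q=pts([513.2,-223.6,-.17,.008,.118])
for k in q:print(k,proj(c,q[k],P)[0].round())
E
```

```text
2.5 [ 510.41898281 -217.13672914  352.49664771] [-3.14009067e+00 -4.34713924e-04  1.39492707e+00] [-0.71812141  0.24966176  0.61864733] [-4.68240283e-01  2.49755077e-01  1.26797632e+00 -1.66660302e-05
  1.62542480e+00 -2.92372252e-01] 0.12003114549936846
press_pad 0.59 [207.5, 208.2, 131.7, 57.7] [ 476.7 -208.8  225. ]
press_pad 0.22 [269.5, 90.1, 67.7, 185.8] [ 508.  -171.2  225. ]
turn_peg 0.96 [266.5, 87.8, 72.8, 195.4] [ 500.9 -183.3  100. ]
pad [322. 249.]
col [219. 245.]
tip [273.  89.]
root [275. 140.]
peg [274. 114.]
swing [320. 116.]
```

View pics/w1.png

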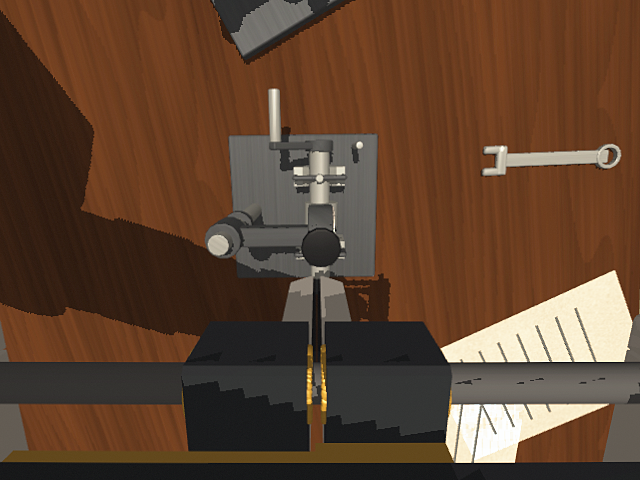

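The wrist view shows the pad at (321,247), the column top at (218,243) and the peg tip at (274,89), all within 2 px of the prediction. I'll press now.

Request:
send_rows([
  [[0,-6,4,40,0],[0,-6,4,80,0],[0,-6,4,100,0],[0,-6,4,108,0],[0,-6,4,112,0],[0,-6,4,116,0],[0,-6,4,120,0],[0,-6,4,124,0],[0,-6,4,128,0],[0,-6,4,130,0]],
])

```text
clock: 3.65
eef_pos: [513.7, -222.2, 224.3]
eef_rot: [3.14, 0.0, 1.401]
wrist_force: [0.5, 2.5, 5.0]
finger_gap: 0.2
```

Request:
send_rows([
  [[0,0,0,3,0],[0,0,0,6,0],[0,0,0,9,0],[0,0,0,11,0],[0,0,0,12,0],[0,0,0,12,0],[0,0,0,12,0],[0,0,0,12,0]],
])

```text
clock: 4.45
eef_pos: [513.7, -222.2, 212.2]
eef_rot: [3.14, 0.0, 1.401]
wrist_force: [0.8, 3.1, 5.9]
finger_gap: 0.4
```

Request:
send_rows([
  [[0,0,0,1,0],[0,0,0,2,0],[0,0,0,3,0],[0,0,0,3,0],[0,0,0,3,0],[0,0,0,3,0]],
])

```text
clock: 5.05
eef_pos: [513.7, -222.2, 209.1]
eef_rot: [3.14, -0.0, 1.401]
wrist_force: [1.4, 3.3, 5.2]
finger_gap: 0.5
```

Request:
send_rows([
  [[0,0,0,-30,0],[0,0,0,-70,0],[0.4,20,-9,-90,0],[0.4,50,-22,-90,0],[0.4,85,-37,-90,0],[0.4,111,-48,-90,0],[0.4,111,-48,-90,0],[0.4,111,-48,-90,0]],
])

```text
clock: 5.85
eef_pos: [484.8, -104.8, 298.6]
eef_rot: [3.141, 0.001, 1.401]
wrist_force: [-0.1, -0.1, -0.6]
finger_gap: 37.4
```

```bash
python3 - <<'E'
from fit import *
s=manip.read_state();c=manip.camera("wrist");P=pose(c,s)
print(s["clock"],s["eef_pos"],s["eef_rot"],s["wrist_force"],s["finger_gap"])
q=pts([513.2,-223.6,-.17,.037,.118])
im=c["img"][:,:,::-1].copy()
for k in q:
    u=proj(c,q[k],P)[0];print(k,u.round());cv2.circle(im,(int(u[0]),int(u[1])),4,(0,0,255),1)
cv2.imwrite("pics/w2.png",im)
E
```

```text
5.85 [ 484.83610264 -104.81411097  298.61376832] [3.14124764e+00 5.12473477e-04 1.40117944e+00] [-0.06108883 -0.06653558 -0.57826982] 37.43795560041526
pad [378. 387.]
col [268. 398.]
tip [317. 199.]
root [317. 249.]
peg [317. 224.]
swing [362. 217.]
```

View pics/w2.png

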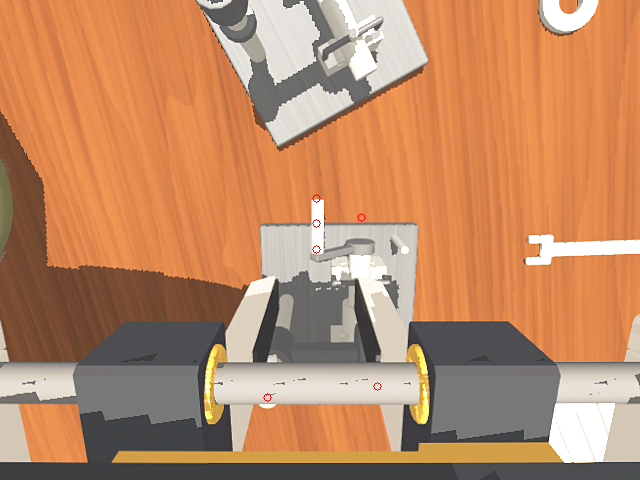

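The wrist view confirms the fit: peg end predicted and seen at (317,199), and the other rest near (400,245). I'll straddle the peg with the jaws across it.

Request:
send_rows([
  [[0.4,0,0,45,0],[0.4,0,0,90,0],[0.4,0,0,130,0],[0.4,0,0,160,0],[0.4,0,0,180,0],[0.4,0,0,195,0],[0.4,0,0,200,0],[0.22,0,0,200,0],[0.22,0,0,200,0],[0.22,0,0,200,0]],
], newtons=5)

```text
clock: 6.9
eef_pos: [485.2, -105.1, 99.2]
eef_rot: [3.14, 0.0, 1.4]
wrist_force: [-0.1, -0.7, 0.2]
finger_gap: 20.9
```

```bash
python3 - <<'E'
import numpy as np
b=np.radians(np.linspace(-53.2,58,21));x=60*np.sin(b);z=60*np.cos(b)
print(np.c_[np.degrees(b),x-x[0]+4,-(z-z[0])].round(1))
E
```

```text
[[-53.2   4.   -0. ]
 [-47.6   7.7  -4.5]
 [-42.1  11.8  -8.6]
 [-36.5  16.3 -12.3]
 [-31.   21.2 -15.5]
 [-25.4  26.3 -18.3]
 [-19.8  31.7 -20.5]
 [-14.3  37.2 -22.2]
 [ -8.7  42.9 -23.4]
 [ -3.2  48.7 -24. ]
 [  2.4  54.6 -24. ]
 [  8.   60.4 -23.5]
 [ 13.5  66.1 -22.4]
 [ 19.1  71.7 -20.8]
 [ 24.6  77.1 -18.6]
 [ 30.2  82.2 -15.9]
 [ 35.8  87.1 -12.7]
 [ 41.3  91.7  -9.1]
 [ 46.9  95.8  -5.1]
 [ 52.4  99.6  -0.6]
 [ 58.  102.9   4.1]]
```

Request:
send_rows([
  [[0.22,0,4,0,0],[0.22,0,8,-4.5,0],[0.22,0,12,-8.5,0],[0.22,0,16,-12,0],[0.22,0,21,-15.5,0],[0.22,0,26,-18,0],[0.22,0,32,-20.5,0],[0.22,0,37,-22,0],[0.22,0,43,-23.5,0],[0.22,0,49,-24,0]],
])

```text
clock: 7.9
eef_pos: [533.7, -113.3, 122.5]
eef_rot: [3.141, 0.0, 1.4]
wrist_force: [-1.9, -0.5, 1.6]
finger_gap: 21.2
```

```bash
python3 - <<'E'
from h import *
s=manip.read_state();print(s["clock"],s["eef_pos"],s["wrist_force"],s["finger_gap"])
c=manip.camera("scene");I=cv2.resize(c["img"][220:420,120:320,::-1],None,fx=3,fy=3,interpolation=cv2.INTER_CUBIC);cv2.imwrite("pics/s2.png",I)
E
```

```text
7.9 [ 533.69324887 -113.25083238  122.51462057] [-1.88788619 -0.45706088  1.57970202] 21.172530241354583
```

View pics/s2.png

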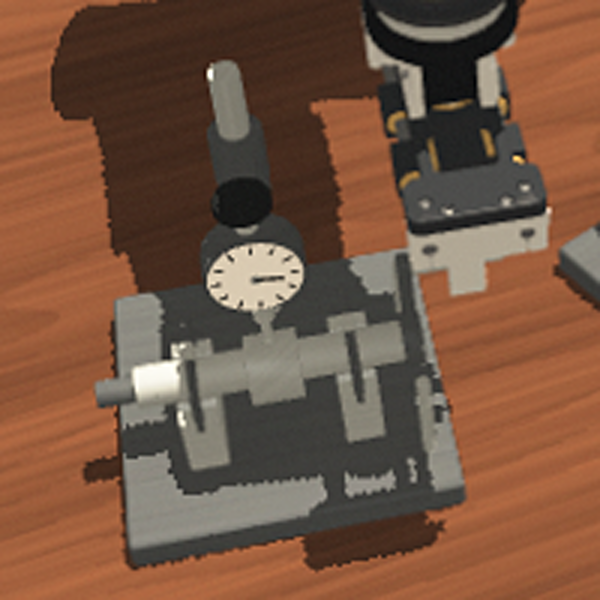

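The indicator is down with its plunger on the thick middle at (268,322), the needle has moved, and the arm is upright at (405,290). I'll carry on over the top.

Request:
send_rows([
  [[0.22,0,6,0,0],[0.22,0,12,0.5,0],[0.22,0,17,1.5,0],[0.22,0,23,3,0],[0.22,0,28,5.5,0],[0.22,0,33,8,0],[0.22,0,38,11,0],[0.22,0,43,15,0],[0.22,0,47,19,0],[0.22,0,50,23,0]],
])

```text
clock: 8.95
eef_pos: [582.7, -121.6, 99.0]
eef_rot: [-3.141, -0.0, 1.4]
wrist_force: [-1.7, -0.4, 0.9]
finger_gap: 20.8
```

Request:
send_rows([
  [[0.22,0,2,2,0],[0.22,0,3.5,5,0],[0.22,0,4.5,6,0],[0.22,0,5.5,7,0],[0.22,0,5.5,7,0],[0.22,0,5.5,7,0]],
])

```text
clock: 9.55
eef_pos: [586.8, -122.4, 92.5]
eef_rot: [-3.139, 0.0, 1.4]
wrist_force: [-10.1, 1.3, 4.3]
finger_gap: 20.7
```

It's on its rest: 10 N of resistance, peg at about 58°. I'll centre on the peg, open and withdraw.

Request:
send_rows([
  [[0.22,0,-3,0,0],[0.45,0,-4,0,0],[0.45,0,-4,0,0],[0.45,0,-4,0,0],[0.45,0,-4,-10,0],[0.45,0,-4,-40,0],[0.45,0,-4,-85,0],[0.45,0,-4,-130,0],[0.45,0,-4,-170,0],[0.45,0,-4,-200,0]],
])

```text
clock: 10.55
eef_pos: [583.9, -121.9, 296.4]
eef_rot: [3.138, 0.0, 1.4]
wrist_force: [0.3, 0.4, -0.9]
finger_gap: 42.0
```

Request:
send_rows([
  [[0.45,25,0,0,0],[0.45,60,0,0,0],[0.45,100,0,0,0],[0.45,140,0,0,0],[0.45,140,0,0,0]],
])

```text
clock: 11.05
eef_pos: [607.8, 20.1, 293.1]
eef_rot: [3.141, -0.001, 1.404]
wrist_force: [0.6, -1.3, -0.3]
finger_gap: 42.2
```

```bash
python3 - <<'E'
from fit import *
s=manip.read_state();print(s["clock"],s["eef_pos"],s["wrist_force"],s["finger_gap"])
I=np.zeros((600,800,3),np.uint8)
for n,x0,y0,w,X in(("scene",130,220,160,0),("top",340,200,160,400)):
    c=manip.camera(n);im=cv2.resize(c["img"][y0:y0+200,x0:x0+w,::-1],None,fx=2.5,fy=2.5,interpolation=cv2.INTER_CUBIC)
    for k,v in pts([513.2,-223.6,-.17,.037,2.07]).items():
        u=(proj(c,v,pose(c))[0]-(x0,y0)+.5)*2.5;cv2.circle(im,(int(u[0]),int(u[1])),3,(0,0,255),1)
    I[:500,X:X+400]=im
cv2.imwrite("pics/end.png",I)
E
```

```text
11.05 [607.82332898  20.08455703 293.14437273] [ 0.61896222 -1.25113653 -0.25616694] 42.16162614736829
```

View pics/end.png

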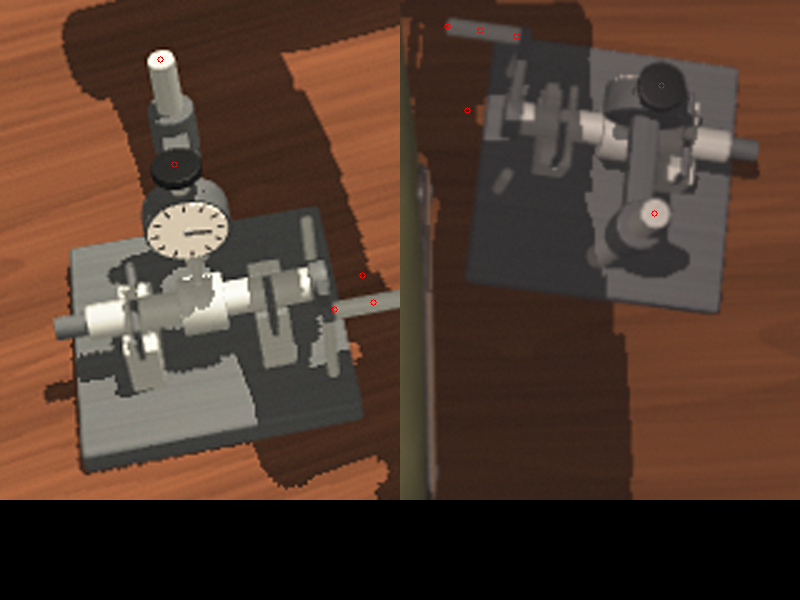

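The peg lies on the predicted marks for 2.07 rad in both views. The pad matches slide 0.037, the plunger is on the shaft, and the robot is clear. I'll hand in.

```bash
python3 -c "
from cell import manip
print(manip.sign_off())"
```

```text
the job is handed in; nothing more can be done
None
```

I pressed the indicator on the stand with the turning arm down to about 0.037 m, close to its stop. Then I swung the turning arm over the top with the jaws loosely round the peg until it met its other rest (about 10 N). After that I opened the jaws, backed clear and handed in at about 11 s of the 46 s allowed.

- **Final position:** in the scene and top views the peg lies on the marks predicted for a shaft angle of about 2.07 rad, and the pad on those for the lowered slide.
- **Plunger:** it sits on the thick middle of the shaft and the dial needle has moved. I judged how far it is pushed in from the pad height and the picture; there is no direct reading.
- **Robot:** the wrist force was back near zero, so it touches nothing.
- **Other stand:** I moved nothing there and kept about 290 mm or more above the table near it. I did not measure its pad again at the end.

No check failed or disagreed.

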